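# Put two freshly glued concertina books to press

## Task

Put the two freshly glued books to press on the grey stone slab: from the bottom up, the larger blue book, the white separating board, the smaller green book, the brown brass-edged board, and the steel weight on top. Lay every piece flat, centred on the slab and square with it (long side along the slab's long side), so that the books dry flat, and let go of everything. The red book is already dry: leave it and the glue and ink pots where they are.

Things in the scene. Friction and masses are not known exactly. Their poses are not given: they have to be found in the camera images.
- slab: plain grey stone pressing slab, fixed to the table, 130 x 100 mm and 20 mm thick, lying flat. Origin at the centre of its underside, on the table; x along its 130 mm side, z up; its top face is 20 mm above the origin.
- blue_book: larger concertina book: closed hardback with dark blue covers, cream pages at its edges and a cream paper panel with teal and violet squares on the upper cover; 88 mm long, 60 mm wide, 16 mm thick, 0.11 kg, rigid, lying flat. Origin at the centre of its underside; x along the 88 mm side, z up.
- green_book: smaller concertina book: the same with green covers and an ochre square on the cream panel; 74 mm long, 52 mm wide, 14 mm thick, 0.07 kg, lying flat. Origin at the centre of its underside; x along the 74 mm side, z up.
- white_board: white-faced separating board with plywood edges, 92 mm long, 60 mm wide, 12 mm thick, 0.06 kg, lying flat. Origin at the centre of its underside; x along the 92 mm side, z up.
- brown_board: dark brown hardwood pressing board with a brass strip along each short end, 98 mm long, 62 mm wide, 16 mm thick, 0.09 kg, lying flat. Origin at the centre of its underside; x along the 98 mm side, z up.
- weight: dark steel book weight, about 0.7 kg: a block 76 mm long, 56 mm wide, 20 mm high, and in the middle of its top a round steel stem (18 mm across, from 20 to 32 mm above the origin) carrying a black round knob (28 mm across, straight-sided, from 32 to 56 mm above the origin) to lift it by. Origin at the centre of its underside; x along the 76 mm side, z up.
- red_book: bystander: a finished concertina book with red covers and a blue square on the cream panel, 80 mm long, 56 mm wide, 15 mm thick. It is not part of the job. Origin at the centre of its underside; x along the 80 mm side.
- glue_pot: bystander: white glue pot with a red cap, 60 mm across, 62 mm tall, standing loose. Origin at the centre of its underside, z up.
- yellow_ink: bystander: small yellow ink jar with a black cap, 34 mm across, 46 mm tall, standing loose. Origin at the centre of its underside, z up.
- black_ink: bystander: small black ink jar with a white cap, 34 mm across, 46 mm tall, standing loose. Origin at the centre of its underside, z up.

How it is judged (in metres and radians):
At the end, for the whole second after the job is handed in: On the slab, bottom up: blue book, white board, green book, brown board, weight, each resting on the one below (height within 4 mm), flat within 3.4 degrees, centre within 13 mm of the slab's centre, long side within 11 degrees of the slab's, at rest and released (horizontal distance between each of blue_book, white_board, green_book, brown_board, weight and slab below 0.013 m and z of blue_book in the frame of slab between 0.016 and 0.024 m and angle between the x axis of each of blue_book, white_board, green_book, brown_board, weight and the x axis of slab, either way round below 0.2 rad and angle between each of blue_book, white_board, green_book, brown_board, weight's own z axis and vertical below 0.06 rad and linear speed of each of blue_book, white_board, green_book, brown_board, weight below 0.02 m/s and angular speed of each of blue_book, white_board, green_book, brown_board, weight below 0.1 rad/s and z of white_board in the frame of slab between 0.032 and 0.04 m and z of green_book in the frame of slab between 0.044 and 0.052 m and z of brown_board in the frame of slab between 0.058 and 0.066 m and z of weight in the frame of slab between 0.074 and 0.082 m); the robot touches nothing.
It fails at once if the red book is pushed away (more than 20 mm) or tipped (more than 20 degrees) (distance of red_book from where it was at the start of the episode above 0.02 m or angle between red_book's own z axis and vertical above 0.35 rad).
It fails at once if the glue pot is pushed away (more than 20 mm) or tipped (more than 20 degrees) (distance of glue_pot from where it was at the start of the episode above 0.02 m or angle between glue_pot's own z axis and vertical above 0.35 rad).
It fails at once if the yellow ink jar is pushed away (more than 20 mm) or tipped (more than 20 degrees) (distance of yellow_ink from where it was at the start of the episode above 0.02 m or angle between yellow_ink's own z axis and vertical above 0.35 rad).
It fails at once if the black ink jar is pushed away (more than 20 mm) or tipped (more than 20 degrees) (distance of black_ink from where it was at the start of the episode above 0.02 m or angle between black_ink's own z axis and vertical above 0.35 rad).
It also fails if it takes over 128 s, if anything falls off the work surface, if the arm or the gripper's body presses on something with over 40 N, if the wrist force passes 120 N, or if a joint passes its speed limit or range.

## Robot

A 6-joint arm with a two-finger parallel gripper is mounted at the origin on the work surface. World frame = base frame: x ahead of the robot, y to its left, z up, the work surface at z = 0. Lengths are in mm, angles in rad, forces in N, time in s.
With the tool pointing down it reaches from about 350 to 775 mm from the base axis. Payload 5.5 kg.
Tool frame: the origin (TCP) lies midway between the tips of the shut fingers; the grasp point (between the pads) lies 19 mm behind it (bot.hold_point_z is the distance from the TCP to the grasp point, in mm); z points along the fingers, y is the line along which they close (so a half turn about z gives the same grasp; the last joint's range is limited). The gripper opens to 85 mm and grips with 20 to 120 N. Pads are 22 mm wide; open, the fingers measure 114 mm over their backs; the gripper's body (76 mm by 85 mm) begins 54 mm behind the grasp point. The pads swing forward as they close: fully open they stand 13 mm farther back than shut.
Start: joints at [-1.296, 0.313, 0.046, 1.304, 0, 1.431], TCP at [231.729, -526.283, 231.323] pointing down, gripper open.
Joint ranges: [-2.76, 2.76], [-0.86, 1.69], [-1.03, 1.26], [-2.2, 2.34], [-1.47, 1.5], [-3.14, 3.14]. Speed limits (rad/s): [2.57, 2.57, 3.14, 3.14, 3.14, 3.14].

## Interface

Orientations are given as a unit quaternion [w, x, y, z].
In Python, from bench import bot gives the robot as it stands. The module is installed in compiled form; this text tells all that it offers.
- The arm moves only by the shell command python3 -m handwheel 'ROWS' [OPENING]. ROWS is JSON, a list of rows, each an object of numbers: "dx", "dy", "dz": the shift along the world's x, y, z in m; "ax", "ay", "az": the turn, a rotation vector about the world's x, y, z in rad. In form: [{"dx": .., "dy": .., "dz": .., "ax": .., "ay": .., "az": ..}, ...]. A call has exactly 10 rows; each row shifts and turns the commanded pose from where the row before left it; what a row does not reach is not made up. A row lasts 1/10 s, in which the tool goes at most 50 mm and 8.59 degrees, less where a joint would pass 70% of its speed; a pose out of reach is approached as far as the arm can. A call with a gripper value outside its range is refused whole. OPENING is the closure, from 0 (fully open) to 1 (shut), set as the call begins (- or left out, the last holds). The fingers move at their own pace and stop on an object; the grip force is fixed at half the most. Time passes only in rows, so rows that do not move let the fingers close, or fill a call up. It gives the time, the measured TCP pose, the force, the opening and the grip force at its end, in the units of the state.
- bot.state(): the state, without advancing time (a new reading comes with each control period).
- bot.capture(name): name is "side" or "top"; returns the picture (480x640x3 uint8, blue, green, red); there is no depth.
- bot.camera_params(name): a dict with "camera_matrix" (3x3 intrinsics, pixels), "k1" (the pictures are not rectified: a ray, as slopes to the right and down, at radius r is drawn at 1 + k1 r^2 times it, then the intrinsics apply), "R" (3x3) and "t" (3): a world point X has camera coordinates R X + t. Camera axes: x right, y down, z forward; pixel columns grow to the right and rows downward; lengths in mm; the calibration is good to about 2 mm. A picture is of the moment at which its call begins. camera_params takes no time and is no camera call.
- bot.sign_off(): hands the job in; it is judged then, once.
Trained networks look in the newest picture that a camera, given by its name, has taken for a name from the list of things; names that differ only in an ending like _2 or _b are one class to them, and where a whole thing is asked for, a point or a joint stands for the part that bears it (a point fixed in the world has none). Each returns a list of dicts, best first, with "conf" (0 to 1); they miss things now and then, are a little off and sometimes report something else, mostly with a low value. They report only what shows in the picture. A call takes as long as a camera call.
- bot.search_frame(camera, label): "rect" ([left, top, width, height] in pixels, round what is visible of it).
- bot.landmark_of(camera, label): "at" ([column, row] in pixels: a listed point, or the origin of a listed thing).
The state is a dict: "time_s": time; "joint_positions": joint angles; "joint_velocities": joint speeds; "joint_efforts": joint torques, N m; "eef_pos": TCP position; "tcp_rot": TCP orientation; "contact_force": force on the tool from outside, world axes, zero at the start; "torque": the same for the moment, N m; "gripper_width": opening from 0.0 (shut) to 1.0 (fully open); "grip_force": force on a finger pad.
Only numpy, scipy, OpenCV 4.12 (cv2) and the standard library are available. Lean on these libraries where they do the work, as an engineer would, in place of code of your own. Each camera call takes 0.05 s, during which the arm holds its last target. There are 200 camera calls.

## Working session

There is one attempt and no reset: what is moved stays moved. The work goes in short steps, Python scripts to look and compute and a shell command to move; the robot and the scene stay as the last step left them, time stands still between calls to the robot, and variables do not carry over. Pictures are saved under pics/ and viewed, at most 14 in all, crops included, and the job is handed in when it is done.

```bash
ls; mkdir -p pics; python3 - <<'E'
from bench import bot
import cv2
for c in("top","side"):
    im=bot.capture(c); cv2.imwrite(f"pics/{c}0.png",im)
    p=bot.camera_params(c); print(c,p)
    for l in "slab blue_book green_book white_board brown_board weight red_book glue_pot yellow_ink black_ink".split():
        print(l,[(d['conf'],d['rect']) for d in bot.search_frame(c,l)[:2]],[(d['conf'],d['at']) for d in bot.landmark_of(c,l)[:2]])
print(bot.state(),bot.hold_point_z)
E
```

```text
pics
top {'camera_matrix': array([[612.15419897,   0.        , 322.89989183],
       [  0.        , 612.15419897, 244.8851348 ],
       [  0.        ,   0.        ,   1.        ]]), 'k1': -0.05267755770696086, 'R': array([[ 0.02834021, -0.99934843,  0.02235073],
       [-0.99464088, -0.03041673, -0.09881469],
       [ 0.09943014, -0.01943052, -0.99485481]]), 't': array([ -34.70357136,  524.79414189, 1046.21826268])}
slab [(0.61, [426.6, 249.1, 73.1, 87.8]), (0.28, [237.6, 260.4, 31.9, 49.5])] [(0.59, [462.4, 288.2]), (0.34, [362.3, 299.6])]
blue_book [(0.62, [131.0, 162.3, 52.8, 55.2]), (0.5, [441.6, 185.6, 52.3, 45.9])] [(0.82, [157.7, 189.3])]
green_book [(0.89, [442.5, 186.0, 48.3, 46.1]), (0.46, [246.3, 171.2, 39.6, 50.4])] [(0.76, [466.5, 207.8])]
white_board [(0.9, [342.0, 268.9, 42.7, 51.6]), (0.63, [197.3, 228.5, 22.3, 19.4])] [(0.61, [363.0, 298.5])]
brown_board [(0.86, [125.1, 253.0, 64.7, 61.3])] [(0.84, [156.8, 281.0])]
weight [(0.61, [246.3, 170.2, 38.2, 49.5]), (0.22, [351.6, 182.0, 35.5, 35.3])] [(0.83, [270.7, 197.4]), (0.6, [461.1, 290.3])]
red_book [(0.64, [236.6, 2
[... 1639 characters left out ...]
.13248386e-01,  4.60898291e-02,  1.30365368e+00,
       -1.20181924e-05,  1.43119199e+00]), 'joint_velocities': array([ 0.00085134,  0.00045134,  0.00158177, -0.00226389,  0.00070925,
        0.00097817]), 'joint_efforts': array([-2.64512586e-03, -4.80464709e+01,  2.98799354e+01,  6.69386864e-04,
       -3.36582607e-04,  1.08008689e-05]), 'eef_pos': array([ 231.71007966, -526.25939248,  231.2914616 ]), 'tcp_rot': array([-7.53073884e-06,  9.78571107e-01,  2.05909174e-01, -6.53420926e-06]), 'contact_force': array([1.41751447, 0.23642688, 0.50184842]), 'torque': array([-3.42756431e-02,  2.89347953e-03,  8.76028419e-05]), 'grip_force': 0.0, 'gripper_width': 1.0007742687088295} 18.700000000000003
```

```bash
python3 - <<'E'
import cv2
im=cv2.imread("pics/top0.png"); cv2.imwrite("pics/top0c.png",cv2.resize(im[150:350,110:510],None,fx=2,fy=2,interpolation=cv2.INTER_CUBIC))
E
```

```text
(no output)
```

View pics/top0c.png

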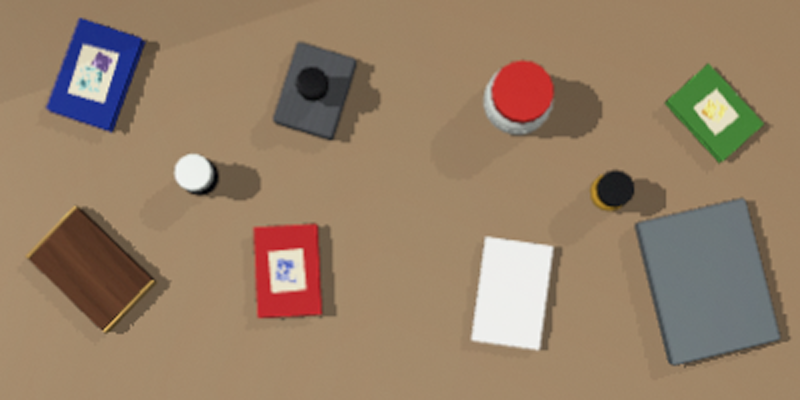

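View pics/side0.png

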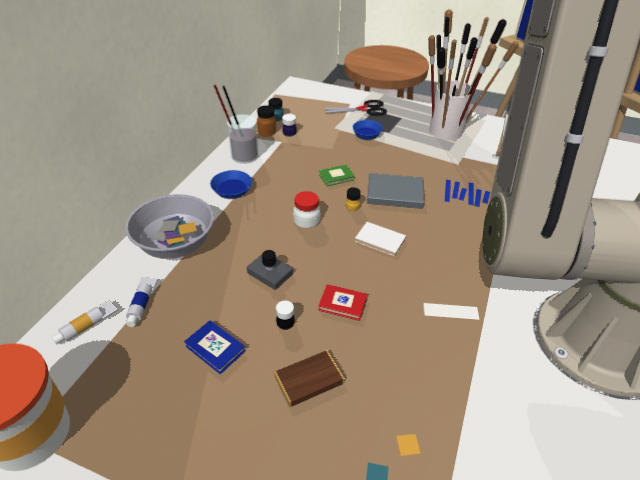

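```bash
cat > loc.py <<'E'
import numpy as np, cv2
from bench import bot
from scipy.optimize import minimize
S=dict(slab=(130,100,20),blue_book=(88,60,16),green_book=(74,52,14),white_board=(92,60,12),brown_board=(98,62,16),weight=(76,56,20),red_book=(80,56,15))
def proj(c,X):
    p=bot.camera_params(c); Y=np.atleast_2d(X)@p['R'].T+p['t']; s=Y[:,:2]/Y[:,2:]
    s=s*(1+p['k1']*(s**2).sum(1,keepdims=True)); K=p['camera_matrix']
    return s*[K[0,0],K[1,1]]+K[:2,2]
def back(c,uv,z):
    p=bot.camera_params(c);K=p['camera_matrix']; d=(np.array(uv)-K[:2,2])/[K[0,0],K[1,1]]
    s=d.copy()
    for _ in range(10): s=d/(1+p['k1']*(s@s))
    r=p['R'].T@[*s,1]; C=-p['R'].T@p['t']; return C+r*(z-C[2])/r[2]
def corners(x,y,a,L,W,z):
    q=np.array([[1,1],[1,-1],[-1,-1],[-1,1]])*[L/2,W/2]; c,s=np.cos(a),np.sin(a)
    return np.c_[q@[[c,s],[-s,c]]+[x,y],np.full(4,z)]
def mask(im,seed,thr,win=60):
    lab=cv2.cvtColor(im,cv2.COLOR_BGR2LAB).astype(float); u,v=np.int32(seed)
    ref=np.median(lab[v-1:v+2,u-1:u+2].reshape(-1,3),0)
    m=(np.linalg.norm((lab-ref)*[.5,1,1],axis=2)<thr).astype(np.uint8)
    w=np.zeros_like(m); w[v-win:v+win,u-win:u+win]=1
    n,lb=cv2.connectedComponents(m*w); m=np.uint8(lb==lb[v,u])
    return cv2.convexHull(np.argwhere(m)[:,::-1].astype(np.int32))[:,0].astype(np.float32)
def fit(c,im,name,seed,z0=0,thr=14):
    L,W,H=S[name]; hull=mask(im,seed,thr)
    P=np.array([back(c,h,z0+H)[:2] for h in hull],np.float32)
    (x,y),(w,h),a=cv2.minAreaRect(P); a=np.radians(a)+(0 if w>h else np.pi/2)
    hm=cv2.convexHull(P)
    def cost(p):
        q=corners(*p,L,W,0)[:,:2].astype(np.float32); i=cv2.intersectConvexConvex(hm,cv2.convexHull(q))[0]
        return -i/(L*W+cv2.contourArea(hm)-i)
    r=minimize(cost,[x,y,a],method='Nelder-Mead',options=dict(initial_simplex=np.array([[x,y,a],[x+3,y,a],[x,y+3,a],[x,y,a+.1]])))
    a=(r.x[2]+np.pi/2)%np.pi-np.pi/2
    return r.x[0],r.x[1],a,sorted((round(w),round(h))),-r.fun
E
python3 - <<'E'
from loc import *
im=cv2.imread("pics/top0.png"); v=im.copy()
seeds=dict(slab=(462,290),blue_book=(139,206),green_book=(454,210),white_board=(366,297),brown_board=(156,284),weight=(256,207),red_book=(243,270))
for n,s in seeds.items():
    r=fit("top",im,n,s); print(n,np.round(r[:3],3),r[3],round(r[4],3))
    cv2.polylines(v,[np.int32(proj("top",corners(*r[:3],*S[n])).round())],True,(255,0,255),1)
for n,s,h in(("glue",(371,196),62),("yellow",(416.5,245),46),("black",(207,236.5),46),("knob",(266.5,191.5),56)): print(n,back("top",s,h).round())
p=bot.camera_params("top");print(-p['R'].T@p['t'])
cv2.imwrite("pics/f0.png",cv2.resize(v[150:350,110:510],None,fx=2,fy=2,interpolation=cv2.INTER_NEAREST))
E
```

```text
slab [ 4.54403e+02 -2.70911e+02  2.60000e-01] [99, 129] 0.972
blue_book [ 6.21957e+02  2.79846e+02 -2.91000e-01] [58, 87] 0.952
green_book [ 604.725 -276.265    0.74 ] [54, 73] 0.95
white_board [ 4.3872e+02 -9.7508e+01 -1.1400e-01] [59, 91] 0.977
brown_board [447.99  270.842   0.853] [64, 97] 0.959
weight [ 6.12179e+02  8.20850e+01 -2.72000e-01] [57, 77] 0.973
red_book [4.52356e+02 1.00789e+02 8.60000e-02] [55, 78] 0.946
glue [609. -98.  62.]
yellow [ 528. -181.   46.]
black [532. 181.  46.]
knob [612.  81.  56.]
[ 418.9395834     1.61013003 1093.46829645]
```

View pics/f0.png

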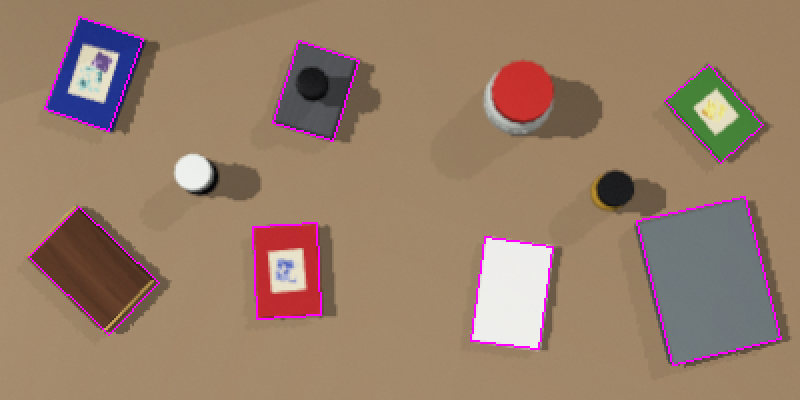

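```bash
R='x'; python3 -m handwheel '[{"dx":0.0195,"dy":0.0403,"dz":-0.005,"az":0.122},{"dx":0.0195,"dy":0.0403,"dz":-0.005,"az":0.122},{"dx":0.0195,"dy":0.0403,"dz":-0.005,"az":0.122},{"dx":0.0195,"dy":0.0403,"dz":-0.005,"az":0.122},{"dx":0.0195,"dy":0.0403,"dz":-0.005,"az":0.122},{"dx":0.0195,"dy":0.0403,"dz":-0.005,"az":0.122},{"dx":0.0195,"dy":0.0403,"dz":-0.005,"az":0.122},{"dx":0.0195,"dy":0.0403,"dz":-0.005,"az":0.122},{"dx":0.0195,"dy":0.0403,"dz":-0.005,"az":0.122},{"dx":0.0195,"dy":0.0403,"dz":-0.005,"az":0.122}]' 0
```

```text
invalid input at $[0]: expected keys dx, dy, dz, ax, ay, az
```

```bash
python3 -m handwheel '[{"dx":0.0195,"dy":0.0403,"dz":-0.005,"ax":0,"ay":0,"az":0.122},{"dx":0.0195,"dy":0.0403,"dz":-0.005,"ax":0,"ay":0,"az":0.122},{"dx":0.0195,"dy":0.0403,"dz":-0.005,"ax":0,"ay":0,"az":0.122},{"dx":0.0195,"dy":0.0403,"dz":-0.005,"ax":0,"ay":0,"az":0.122},{"dx":0.0195,"dy":0.0403,"dz":-0.005,"ax":0,"ay":0,"az":0.122},{"dx":0.0195,"dy":0.0403,"dz":-0.005,"ax":0,"ay":0,"az":0.122},{"dx":0.0195,"dy":0.0403,"dz":-0.005,"ax":0,"ay":0,"az":0.122},{"dx":0.0195,"dy":0.0403,"dz":-0.005,"ax":0,"ay":0,"az":0.122},{"dx":0.0195,"dy":0.0403,"dz":-0.005,"ax":0,"ay":0,"az":0.122},{"dx":0.0195,"dy":0.0403,"dz":-0.005,"ax":0,"ay":0,"az":0.122}]' 0
cat > st.py <<'E'
# st.py X Y Z PSI : pose and remaining motion (psi mod pi)
import sys,numpy as np
from bench import bot
from scipy.spatial.transform import Rotation as Ro
s=bot.state();q=s['tcp_rot'];M=Ro.from_quat([*q[1:],q[0]]).as_matrix()
psi=np.arctan2(M[1,0],M[0,0])
print('t',s['time_s'],'pos',s['eef_pos'].round(1),'psi',round(psi,3),'zax',M[:,2].round(3),'F',s['contact_force'].round(1),'w',round(s['gripper_width'],3),'grip',round(s['grip_force'],1),'q',s['joint_positions'].round(2))
if len(sys.argv)>3:
    t=np.array(sys.argv[1:5],float); print('rem',(t[:3]-s['eef_pos']).round(1),'az',round((t[3]-psi+np.pi/2)%np.pi-np.pi/2,3), 'tilt fix', np.cross(M[:,2],[0,0,-1]).round(3))
E
python3 st.py 622 280 -1 -.291
```

```text
time_s: 3.1
eef_pos: [427.4, -121.6, 181.5]
tcp_rot: [0.001, 0.682, 0.731, 0.0]
contact_force: [1.3, -0.9, -0.8]
gripper_width: 1.0
grip_force: 0.0
t 3.1 pos [ 427.4 -121.6  181.5] psi 1.64 zax [ 0.001 -0.001 -1.   ] F [ 1.3 -0.9 -0.8] w 1.0 grip 0.0 q [-0.46  0.08 -0.37  1.12  0.    1.04]
rem [ 194.6  401.6 -182.5] az 1.211 tilt fix [0.001 0.001 0.   ]
```

```bash
python3 -m handwheel '[{"dx":0.0195,"dy":0.0403,"dz":-0.006,"ax":0,"ay":0,"az":0.121},{"dx":0.0195,"dy":0.0403,"dz":-0.006,"ax":0,"ay":0,"az":0.121},{"dx":0.0195,"dy":0.0403,"dz":-0.006,"ax":0,"ay":0,"az":0.121},{"dx":0.0195,"dy":0.0403,"dz":-0.006,"ax":0,"ay":0,"az":0.121},{"dx":0.0195,"dy":0.0403,"dz":-0.006,"ax":0,"ay":0,"az":0.121},{"dx":0.0195,"dy":0.0403,"dz":-0.006,"ax":0,"ay":0,"az":0.121},{"dx":0.0195,"dy":0.0403,"dz":-0.006,"ax":0,"ay":0,"az":0.121},{"dx":0.0195,"dy":0.0403,"dz":-0.006,"ax":0,"ay":0,"az":0.121},{"dx":0.0195,"dy":0.0403,"dz":-0.006,"ax":0,"ay":0,"az":0.121},{"dx":0.0195,"dy":0.0403,"dz":-0.006,"ax":0,"ay":0,"az":0.121}]' >/dev/null
python3 -m handwheel '[{"dx":0,"dy":0,"dz":-0.012,"ax":0,"ay":0,"az":0},{"dx":0,"dy":0,"dz":-0.014,"ax":0,"ay":0,"az":0},{"dx":0,"dy":0,"dz":-0.014,"ax":0,"ay":0,"az":0},{"dx":0,"dy":0,"dz":-0.014,"ax":0,"ay":0,"az":0},{"dx":0,"dy":0,"dz":-0.014,"ax":0,"ay":0,"az":0},{"dx":0,"dy":0,"dz":-0.012,"ax":0,"ay":0,"az":0},{"dx":0,"dy":0,"dz":-0.005,"ax":0,"ay":0,"az":0},{"dx":0,"dy":0,"dz":0,"ax":0,"ay":0,"az":0},{"dx":0,"dy":0,"dz":0,"ax":0,"ay":0,"az":0},{"dx":0,"dy":0,"dz":0,"ax":0,"ay":0,"az":0}]' >/dev/null
python3 st.py 622 280 -1 -.291
python3 - <<'E'
from bench import bot; import cv2
im=bot.capture("side"); cv2.imwrite("pics/s1.png",cv2.resize(im[230:430,100:380],None,fx=2.5,fy=2.5))
E
```

```text
t 5.1 pos [622.4 279.9  37.3] psi 2.845 zax [ 0.002  0.001 -1.   ] F [-0.  -0.2  0.2] w 1.004 grip 0.0 q [0.31 0.62 0.05 0.99 0.   0.6 ]
rem [ -0.4   0.1 -38.3] az 0.006 tilt fix [-0.001  0.002  0.   ]
```

View pics/s1.png

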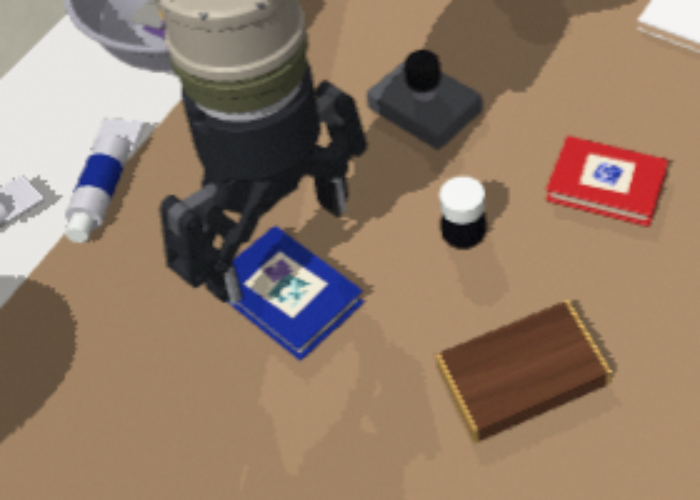

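```bash
python3 -m handwheel '[{"dx":0,"dy":0,"dz":-0.01,"ax":0,"ay":0,"az":0.006},{"dx":0,"dy":0,"dz":-0.01,"ax":0,"ay":0,"az":0},{"dx":0,"dy":0,"dz":-0.008,"ax":0,"ay":0,"az":0},{"dx":0,"dy":0,"dz":-0.005,"ax":0,"ay":0,"az":0},{"dx":0,"dy":0,"dz":-0.003,"ax":0,"ay":0,"az":0},{"dx":0,"dy":0,"dz":-0.002,"ax":0,"ay":0,"az":0},{"dx":0,"dy":0,"dz":0,"ax":0,"ay":0,"az":0},{"dx":0,"dy":0,"dz":0,"ax":0,"ay":0,"az":0},{"dx":0,"dy":0,"dz":0,"ax":0,"ay":0,"az":0},{"dx":0,"dy":0,"dz":0,"ax":0,"ay":0,"az":0}]' >/dev/null
python3 st.py 622 280 -1 -.291
python3 -m handwheel '[{"dx":0,"dy":0,"dz":0,"ax":0,"ay":0,"az":0},{"dx":0,"dy":0,"dz":0,"ax":0,"ay":0,"az":0},{"dx":0,"dy":0,"dz":0,"ax":0,"ay":0,"az":0},{"dx":0,"dy":0,"dz":0,"ax":0,"ay":0,"az":0},{"dx":0,"dy":0,"dz":0,"ax":0,"ay":0,"az":0},{"dx":0,"dy":0,"dz":0,"ax":0,"ay":0,"az":0},{"dx":0,"dy":0,"dz":0,"ax":0,"ay":0,"az":0},{"dx":0,"dy":0,"dz":0,"ax":0,"ay":0,"az":0},{"dx":0,"dy":0,"dz":0,"ax":0,"ay":0,"az":0},{"dx":0,"dy":0,"dz":0,"ax":0,"ay":0,"az":0}]' 1 >/dev/null
python3 st.py 454.4 -270.9 150 .26
```

```text
t 6.15 pos [622.  279.8  -1.3] psi 2.851 zax [ 0.001  0.    -1.   ] F [ 1.4 -0.3 -0.4] w 0.997 grip 0.0 q [0.31 0.66 0.01 0.92 0.   0.6 ]
rem [-0.   0.2  0.3] az -0.0 tilt fix [-0.     0.001  0.   ]
t 7.15 pos [622.2 279.9  -1.1] psi 2.851 zax [ 0.001  0.    -1.   ] F [-1.4 -0.4  4.6] w 0.682 grip 66.3 q [0.31 0.66 0.01 0.92 0.   0.6 ]
rem [-167.8 -550.8  151.1] az 0.551 tilt fix [-0.     0.001  0.   ]
```

```bash
python3 -m handwheel '[{"dx":0,"dy":0,"dz":0.02,"ax":0,"ay":0,"az":0},{"dx":0,"dy":0,"dz":0.043,"ax":0,"ay":0,"az":0},{"dx":0,"dy":0,"dz":0.045,"ax":0,"ay":0,"az":0},{"dx":-0.012,"dy":-0.0393,"dz":0,"ax":0,"ay":0,"az":0.0394},{"dx":-0.012,"dy":-0.0393,"dz":0,"ax":0,"ay":0,"az":0.0394},{"dx":-0.012,"dy":-0.0393,"dz":0,"ax":0,"ay":0,"az":0.0394},{"dx":-0.012,"dy":-0.0393,"dz":0,"ax":0,"ay":0,"az":0.0394},{"dx":-0.012,"dy":-0.0393,"dz":0,"ax":0,"ay":0,"az":0.0394},{"dx":-0.012,"dy":-0.0393,"dz":0,"ax":0,"ay":0,"az":0.0394},{"dx":-0.012,"dy":-0.0393,"dz":0,"ax":0,"ay":0,"az":0.0394}]' >/dev/null
python3 st.py 454.4 -270.9 20 .26
python3 -m handwheel '[{"dx":-0.012,"dy":-0.0393,"dz":0,"ax":0,"ay":0,"az":0.0394},{"dx":-0.012,"dy":-0.0393,"dz":0,"ax":0,"ay":0,"az":0.0394},{"dx":-0.012,"dy":-0.0393,"dz":0,"ax":0,"ay":0,"az":0.0394},{"dx":-0.012,"dy":-0.0393,"dz":0,"ax":0,"ay":0,"az":0.0394},{"dx":-0.012,"dy":-0.0393,"dz":0,"ax":0,"ay":0,"az":0.0394},{"dx":-0.012,"dy":-0.0393,"dz":0,"ax":0,"ay":0,"az":0.0394},{"dx":-0.012,"dy":-0.0398,"dz":0,"ax":0,"ay":0,"az":0.0394},{"dx":0,"dy":0,"dz":-0.02,"ax":0,"ay":0,"az":0},{"dx":0,"dy":0,"dz":-0.02,"ax":0,"ay":0,"az":0},{"dx":0,"dy":0,"dz":-0.01,"ax":0,"ay":0,"az":0}]' >/dev/null
python3 st.py 454.4 -270.9 20 .26
python3 - <<'E'
from bench import bot; import cv2
im=bot.capture("side"); cv2.imwrite("pics/s2.png",cv2.resize(im[70:270,250:530],None,fx=2.5,fy=2.5))
E
```

```text
t 8.15 pos [536.3   3.3 105.6] psi 3.128 zax [-0.001  0.    -1.   ] F [ 0.3 -0.4 -1.4] w 0.685 grip 65.7 q [-0.14  0.31 -0.27  0.99 -0.   -0.13]
rem [ -81.9 -274.2  -85.6] az 0.273 tilt fix [-0.    -0.001 -0.   ]
t 9.15 pos [ 452.  -270.4   54.1] psi -2.882 zax [-0.003  0.003 -1.   ] F [ 0.2  1.3 -1.1] w 0.681 grip 65.7 q [-0.69  0.35 -0.37  0.86  0.   -0.95]
rem [  2.4  -0.5 -34.1] az 0.0 tilt fix [-0.003 -0.003 -0.   ]
```

View pics/s2.png

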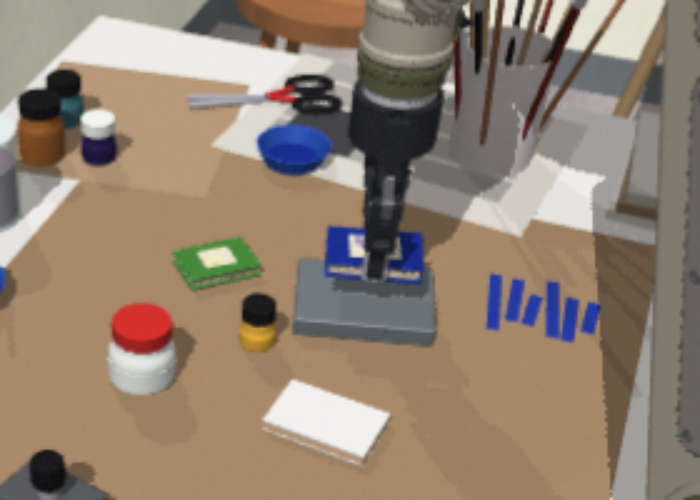

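```bash
python3 -m handwheel '[{"dx":0.001,"dy":0,"dz":-0.012,"ax":0,"ay":0,"az":0},{"dx":0.001,"dy":0,"dz":-0.01,"ax":0,"ay":0,"az":0},{"dx":0,"dy":0,"dz":-0.006,"ax":0,"ay":0,"az":0},{"dx":0,"dy":0,"dz":-0.002,"ax":0,"ay":0,"az":0},{"dx":0,"dy":0,"dz":0,"ax":0,"ay":0,"az":0},{"dx":0,"dy":0,"dz":0,"ax":0,"ay":0,"az":0},{"dx":0,"dy":0,"dz":0,"ax":0,"ay":0,"az":0},{"dx":0,"dy":0,"dz":0,"ax":0,"ay":0,"az":0},{"dx":0,"dy":0,"dz":0,"ax":0,"ay":0,"az":0},{"dx":0,"dy":0,"dz":0,"ax":0,"ay":0,"az":0}]' >/dev/null
python3 st.py 454.4 -270.9 19.4 .26
```

```text
t 10.2 pos [ 455.8 -271.1   26.5] psi -2.881 zax [ 0. -0. -1.] F [ 0.5  0.6 -0.7] w 0.682 grip 65.7 q [-0.69  0.38 -0.39  0.79  0.   -0.95]
rem [-1.4  0.2 -7.1] az -0.001 tilt fix [0. 0. 0.]
```

```bash
python3 -m handwheel '[{"dx":-0.0014,"dy":0,"dz":-0.004,"ax":0,"ay":0,"az":0},{"dx":0,"dy":0,"dz":-0.002,"ax":0,"ay":0,"az":0},{"dx":0,"dy":0,"dz":-0.001,"ax":0,"ay":0,"az":0},{"dx":0,"dy":0,"dz":0,"ax":0,"ay":0,"az":0},{"dx":0,"dy":0,"dz":0,"ax":0,"ay":0,"az":0},{"dx":0,"dy":0,"dz":0,"ax":0,"ay":0,"az":0},{"dx":0,"dy":0,"dz":0,"ax":0,"ay":0,"az":0},{"dx":0,"dy":0,"dz":0,"ax":0,"ay":0,"az":0},{"dx":0,"dy":0,"dz":0,"ax":0,"ay":0,"az":0},{"dx":0,"dy":0,"dz":0,"ax":0,"ay":0,"az":0}]' >/dev/null
python3 st.py 454.4 -270.9 19.4 .26
python3 -m handwheel '[{"dx":0,"dy":0,"dz":0,"ax":0,"ay":0,"az":0},{"dx":0,"dy":0,"dz":0,"ax":0,"ay":0,"az":0},{"dx":0,"dy":0,"dz":0,"ax":0,"ay":0,"az":0},{"dx":0,"dy":0,"dz":0,"ax":0,"ay":0,"az":0},{"dx":0,"dy":0,"dz":0,"ax":0,"ay":0,"az":0},{"dx":0,"dy":0,"dz":0,"ax":0,"ay":0,"az":0},{"dx":0,"dy":0,"dz":0.01,"ax":0,"ay":0,"az":0},{"dx":0,"dy":0,"dz":0.03,"ax":0,"ay":0,"az":0},{"dx":0,"dy":0,"dz":0.03,"ax":0,"ay":0,"az":0},{"dx":0,"dy":0,"dz":0.01,"ax":0,"ay":0,"az":0}]' 0 >/dev/null
python3 st.py 438.7 -97.5 -2 -.114
```

```text
t 11.2 pos [ 454.3 -271.    19.3] psi -2.881 zax [-0.  0. -1.] F [ 0.4  0.1 -0.3] w 0.686 grip 65.7 q [-0.69  0.39 -0.41  0.78  0.   -0.95]
rem [0.1 0.1 0.1] az -0.001 tilt fix [-0. -0. -0.]
t 12.2 pos [ 456.  -272.3  103. ] psi -2.881 zax [ 0.004 -0.003 -1.   ] F [ 1.1 -0.  -0.3] w 1.001 grip 0.0 q [-0.69  0.3  -0.3   0.97  0.   -0.95]
rem [ -17.3  174.8 -105. ] az -0.375 tilt fix [0.003 0.004 0.   ]
```

```bash
python3 -m handwheel '[{"dx":-0.0026,"dy":0.029,"dz":0,"ax":0,"ay":0,"az":-0.0625},{"dx":-0.0026,"dy":0.029,"dz":0,"ax":0,"ay":0,"az":-0.0625},{"dx":-0.0026,"dy":0.029,"dz":0,"ax":0,"ay":0,"az":-0.0625},{"dx":-0.0026,"dy":0.029,"dz":0,"ax":0,"ay":0,"az":-0.0625},{"dx":-0.0026,"dy":0.029,"dz":0,"ax":0,"ay":0,"az":-0.0625},{"dx":-0.0026,"dy":0.0285,"dz":0,"ax":0,"ay":0,"az":-0.0625},{"dx":0,"dy":0,"dz":-0.02,"ax":0,"ay":0,"az":0},{"dx":0,"dy":0,"dz":-0.025,"ax":0,"ay":0,"az":0},{"dx":0,"dy":0,"dz":-0.02,"ax":0,"ay":0,"az":0},{"dx":0,"dy":0,"dz":-0.01,"ax":0,"ay":0,"az":0}]' >/dev/null
python3 st.py 438.7 -97.5 -2 -.114
python3 - <<'E'
from loc import *
im=bot.capture("top"); cv2.imwrite("pics/t3.png",im)
r=fit("top",im,"blue_book",(463,268) ,20);print(r)
E
```

```text
t 13.2 pos [437.5 -96.8  22.8] psi 3.028 zax [-0.002  0.001 -1.   ] F [-0.4 -0.7  1. ] w 0.998 grip 0.0 q [-0.4   0.25 -0.6   0.72  0.   -0.28]
rem [  1.2  -0.7 -24.8] az -0.0 tilt fix [-0.001 -0.002 -0.   ]
(np.float64(465.1092224121094), np.float64(-264.3370666503906), np.float64(-1.5545460684034236), [153, 209], np.float64(0.1887259690159243))
```

```bash
python3 -m handwheel '[{"dx":0,"dy":0,"dz":-0.01,"ax":0,"ay":0,"az":0},{"dx":0,"dy":0,"dz":-0.008,"ax":0,"ay":0,"az":0},{"dx":0,"dy":0,"dz":-0.004,"ax":0,"ay":0,"az":0},{"dx":0,"dy":0,"dz":-0.002,"ax":0,"ay":0,"az":0},{"dx":0,"dy":0,"dz":-0.001,"ax":0,"ay":0,"az":0},{"dx":0,"dy":0,"dz":0,"ax":0,"ay":0,"az":0},{"dx":0,"dy":0,"dz":0,"ax":0,"ay":0,"az":0},{"dx":0,"dy":0,"dz":0,"ax":0,"ay":0,"az":0},{"dx":0,"dy":0,"dz":0,"ax":0,"ay":0,"az":0},{"dx":0,"dy":0,"dz":0,"ax":0,"ay":0,"az":0}]' >/dev/null
python3 st.py 438.7 -97.5 -2 -.114
python3 - <<'E'
from loc import *
im=cv2.imread("pics/t3.png")
s=proj("top",[454.4+33*np.cos(.26),-271+33*np.sin(.26),36])[0]
print(s,im[int(s[1]),int(s[0])]); r=fit("top",im,"blue_book",s,20);print(r)
E
```

```text
t 14.25 pos [438.8 -97.5  -0.6] psi 3.027 zax [ 0.  0. -1.] F [0.9 0.8 0. ] w 1.004 grip 0.0 q [-0.4   0.29 -0.62  0.66  0.   -0.28]
rem [-0.1 -0.  -1.4] az 0.0 tilt fix [-0.  0.  0.]
[461.88632732 271.01347881] [114 128 134]
(np.float64(465.8744913736979), np.float64(-233.91444566514758), np.float64(0.13071435092846606), [154, 165], np.float64(0.2515259683986593))
```

```bash
python3 -m handwheel '[{"dx":0,"dy":0,"dz":-0.001,"ax":0,"ay":0,"az":0},{"dx":0,"dy":0,"dz":0,"ax":0,"ay":0,"az":0},{"dx":0,"dy":0,"dz":0,"ax":0,"ay":0,"az":0},{"dx":0,"dy":0,"dz":0,"ax":0,"ay":0,"az":0},{"dx":0,"dy":0,"dz":0,"ax":0,"ay":0,"az":0},{"dx":0,"dy":0,"dz":0,"ax":0,"ay":0,"az":0},{"dx":0,"dy":0,"dz":0,"ax":0,"ay":0,"az":0},{"dx":0,"dy":0,"dz":0,"ax":0,"ay":0,"az":0},{"dx":0,"dy":0,"dz":0,"ax":0,"ay":0,"az":0},{"dx":0,"dy":0,"dz":0,"ax":0,"ay":0,"az":0}]' 1 >/dev/null
python3 st.py 454.4 -270.9 34.4 .26
python3 -m handwheel '[{"dx":0,"dy":0,"dz":0.015,"ax":0,"ay":0,"az":0},{"dx":0,"dy":0,"dz":0.03,"ax":0,"ay":0,"az":0},{"dx":0,"dy":0,"dz":0.03,"ax":0,"ay":0,"az":0},{"dx":0,"dy":0,"dz":0.015,"ax":0,"ay":0,"az":0},{"dx":0,"dy":0,"dz":0,"ax":0,"ay":0,"az":0},{"dx":0,"dy":0,"dz":0,"ax":0,"ay":0,"az":0},{"dx":0,"dy":0,"dz":0,"ax":0,"ay":0,"az":0},{"dx":0,"dy":0,"dz":0,"ax":0,"ay":0,"az":0},{"dx":0,"dy":0,"dz":0,"ax":0,"ay":0,"az":0},{"dx":0,"dy":0,"dz":0,"ax":0,"ay":0,"az":0}]' >/dev/null
python3 st.py 454.4 -270.9 34.4 .26
python3 - <<'E'
from loc import *
im=bot.capture("top"); cv2.imwrite("pics/t4.png",im)
cv2.imwrite("pics/t4c.png",cv2.resize(im[150:350,110:510],None,fx=2,fy=2,interpolation=cv2.INTER_CUBIC))
E
```

```text
t 15.25 pos [438.8 -97.5  -1.3] psi 3.027 zax [ 0. -0. -1.] F [-0.4  0.3  5.3] w 0.684 grip 64.5 q [-0.4   0.29 -0.62  0.66  0.   -0.28]
rem [  15.6 -173.4   35.7] az 0.374 tilt fix [0. 0. 0.]
t 16.25 pos [438.4 -97.3  87.7] psi 3.027 zax [-0.001  0.001 -1.   ] F [-0.3 -0.1 -0.7] w 0.678 grip 64.5 q [-0.4   0.17 -0.51  0.89  0.   -0.28]
rem [  16.  -173.6  -53.3] az 0.374 tilt fix [-0.001 -0.001 -0.   ]
```

View pics/t4c.png

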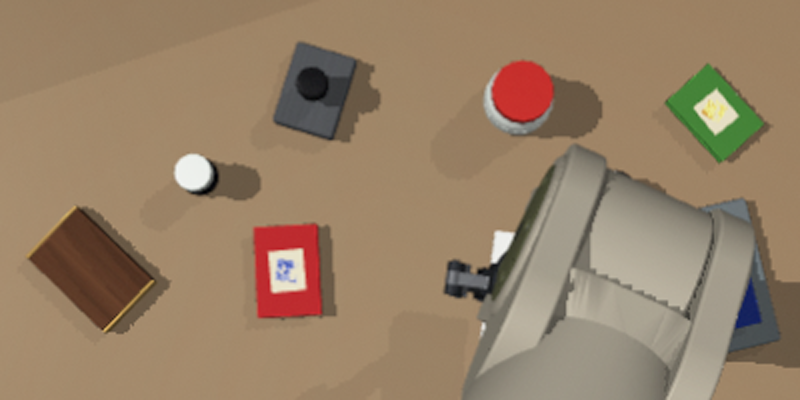

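```bash
python3 -m handwheel '[{"dx":0.0026,"dy":-0.029,"dz":0,"ax":0,"ay":0,"az":0.0625},{"dx":0.0026,"dy":-0.029,"dz":0,"ax":0,"ay":0,"az":0.0625},{"dx":0.0026,"dy":-0.029,"dz":0,"ax":0,"ay":0,"az":0.0625},{"dx":0.0026,"dy":-0.029,"dz":0,"ax":0,"ay":0,"az":0.0625},{"dx":0.0026,"dy":-0.029,"dz":0,"ax":0,"ay":0,"az":0.0625},{"dx":0.0026,"dy":-0.0285,"dz":0,"ax":0,"ay":0,"az":0.0625},{"dx":0,"dy":0,"dz":-0.015,"ax":0,"ay":0,"az":0},{"dx":0,"dy":0,"dz":-0.015,"ax":0,"ay":0,"az":0},{"dx":0,"dy":0,"dz":-0.012,"ax":0,"ay":0,"az":0},{"dx":0,"dy":0,"dz":-0.003,"ax":0,"ay":0,"az":0}]' >/dev/null
python3 -m handwheel '[{"dx":0,"dy":0,"dz":0,"ax":0,"ay":0,"az":0},{"dx":0,"dy":0,"dz":0,"ax":0,"ay":0,"az":0},{"dx":0,"dy":0,"dz":-0.002,"ax":0,"ay":0,"az":0},{"dx":0,"dy":0,"dz":-0.002,"ax":0,"ay":0,"az":0},{"dx":0,"dy":0,"dz":0,"ax":0,"ay":0,"az":0},{"dx":0,"dy":0,"dz":0,"ax":0,"ay":0,"az":0},{"dx":0,"dy":0,"dz":0,"ax":0,"ay":0,"az":0},{"dx":0,"dy":0,"dz":0,"ax":0,"ay":0,"az":0},{"dx":0,"dy":0,"dz":0,"ax":0,"ay":0,"az":0},{"dx":0,"dy":0,"dz":0,"ax":0,"ay":0,"az":0}]' >/dev/null
python3 st.py 454.4 -270.9 35 .26
```

```text
t 18.3 pos [ 454.4 -271.    39.3] psi -2.881 zax [ 0.  0. -1.] F [ 0.4  0.7 -1. ] w 0.681 grip 64.5 q [-0.69  0.36 -0.38  0.82  0.   -0.95]
rem [ 0.   0.1 -4.3] az -0.001 tilt fix [-0.  0.  0.]
```

Lower 4.5, release, rise, then to green at (604.7, -276.3, 0.74).

```bash
python3 -m handwheel '[{"dx":0,"dy":0,"dz":-0.0025,"ax":0,"ay":0,"az":0},{"dx":0,"dy":0,"dz":-0.0015,"ax":0,"ay":0,"az":0},{"dx":0,"dy":0,"dz":-0.0005,"ax":0,"ay":0,"az":0},{"dx":0,"dy":0,"dz":0,"ax":0,"ay":0,"az":0},{"dx":0,"dy":0,"dz":0,"ax":0,"ay":0,"az":0},{"dx":0,"dy":0,"dz":0,"ax":0,"ay":0,"az":0},{"dx":0,"dy":0,"dz":0,"ax":0,"ay":0,"az":0},{"dx":0,"dy":0,"dz":0,"ax":0,"ay":0,"az":0},{"dx":0,"dy":0,"dz":0,"ax":0,"ay":0,"az":0},{"dx":0,"dy":0,"dz":0,"ax":0,"ay":0,"az":0}]' >/dev/null
python3 st.py 454.4 -270.9 35 .26
python3 -m handwheel '[{"dx":0,"dy":0,"dz":0,"ax":0,"ay":0,"az":0},{"dx":0,"dy":0,"dz":0,"ax":0,"ay":0,"az":0},{"dx":0,"dy":0,"dz":0,"ax":0,"ay":0,"az":0},{"dx":0,"dy":0,"dz":0,"ax":0,"ay":0,"az":0},{"dx":0,"dy":0,"dz":0,"ax":0,"ay":0,"az":0},{"dx":0,"dy":0,"dz":0,"ax":0,"ay":0,"az":0},{"dx":0,"dy":0,"dz":0.01,"ax":0,"ay":0,"az":0},{"dx":0,"dy":0,"dz":0.025,"ax":0,"ay":0,"az":0},{"dx":0,"dy":0,"dz":0.025,"ax":0,"ay":0,"az":0},{"dx":0,"dy":0,"dz":0.01,"ax":0,"ay":0,"az":0}]' 0 >/dev/null
python3 st.py 604.7 -276.3 1 .74
```

```text
t 19.3 pos [ 454.3 -271.    34.8] psi -2.881 zax [ 0.  0. -1.] F [-0.6  0.6 -0.3] w 0.683 grip 64.5 q [-0.69  0.37 -0.39  0.81  0.   -0.95]
rem [0.1 0.1 0.2] az -0.001 tilt fix [-0.  0.  0.]
t 20.3 pos [ 455.6 -272.   107.8] psi -2.881 zax [ 0.003 -0.003 -1.   ] F [ 1.2 -0.7 -0.4] w 0.999 grip 0.0 q [-0.69  0.3  -0.29  0.98  0.   -0.95]
rem [ 149.1   -4.3 -106.8] az 0.479 tilt fix [0.003 0.003 0.   ]
```

```bash
python3 -m handwheel '[{"dx":0.03,"dy":-0.001,"dz":0,"ax":0,"ay":0,"az":0.0958},{"dx":0.03,"dy":-0.001,"dz":0,"ax":0,"ay":0,"az":0.0958},{"dx":0.03,"dy":-0.001,"dz":0,"ax":0,"ay":0,"az":0.0958},{"dx":0.03,"dy":-0.001,"dz":0,"ax":0,"ay":0,"az":0.0958},{"dx":0.0304,"dy":-0.0013,"dz":0,"ax":0,"ay":0,"az":0.0958},{"dx":0,"dy":0,"dz":-0.02,"ax":0,"ay":0,"az":0},{"dx":0,"dy":0,"dz":-0.025,"ax":0,"ay":0,"az":0},{"dx":0,"dy":0,"dz":-0.02,"ax":0,"ay":0,"az":0},{"dx":0,"dy":0,"dz":-0.01,"ax":0,"ay":0,"az":0},{"dx":0,"dy":0,"dz":0,"ax":0,"ay":0,"az":0}]' >/dev/null
python3 st.py 604.7 -276.3 1 .74
python3 - <<'E'
from loc import *
im=bot.capture("side"); cv2.imwrite("pics/s5.png",cv2.resize(im[70:270,250:530],None,fx=2.5,fy=2.5))
E
```

```text
t 21.3 pos [ 603.4 -275.5   27.9] psi -2.402 zax [-0.003  0.002 -1.   ] F [-0.7  0.1  0.1] w 1.003 grip 0.0 q [-0.55  0.6  -0.01  0.96  0.   -1.29]
rem [  1.3  -0.8 -26.9] az 0.0 tilt fix [-0.002 -0.003 -0.   ]
```

View pics/s5.png

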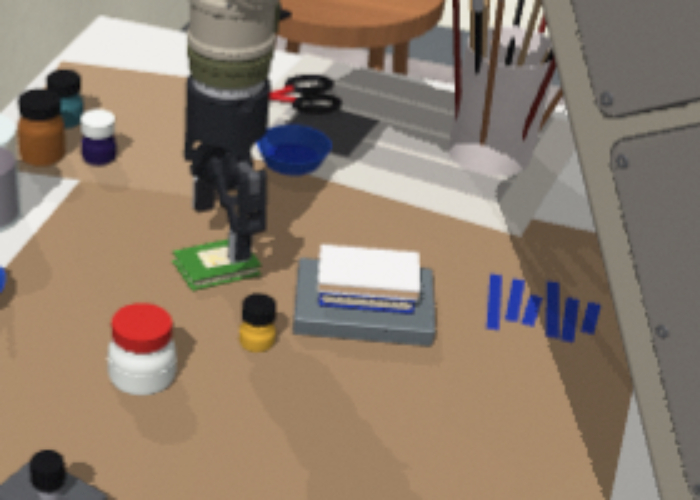

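```bash
python3 -m handwheel '[{"dx":0,"dy":0,"dz":-0.01,"ax":0,"ay":0,"az":0},{"dx":0,"dy":0,"dz":-0.009,"ax":0,"ay":0,"az":0},{"dx":0,"dy":0,"dz":-0.005,"ax":0,"ay":0,"az":0},{"dx":0,"dy":0,"dz":-0.003,"ax":0,"ay":0,"az":0},{"dx":0,"dy":0,"dz":-0.001,"ax":0,"ay":0,"az":0},{"dx":0,"dy":0,"dz":0,"ax":0,"ay":0,"az":0},{"dx":0,"dy":0,"dz":0,"ax":0,"ay":0,"az":0},{"dx":0,"dy":0,"dz":0,"ax":0,"ay":0,"az":0},{"dx":0,"dy":0,"dz":0,"ax":0,"ay":0,"az":0},{"dx":0,"dy":0,"dz":0,"ax":0,"ay":0,"az":0}]' >/dev/null
python3 st.py 604.7 -276.3 1 .74
python3 -m handwheel '[{"dx":0,"dy":0,"dz":0,"ax":0,"ay":0,"az":0},{"dx":0,"dy":0,"dz":0,"ax":0,"ay":0,"az":0},{"dx":0,"dy":0,"dz":0,"ax":0,"ay":0,"az":0},{"dx":0,"dy":0,"dz":0,"ax":0,"ay":0,"az":0},{"dx":0,"dy":0,"dz":0,"ax":0,"ay":0,"az":0},{"dx":0,"dy":0,"dz":0,"ax":0,"ay":0,"az":0},{"dx":0,"dy":0,"dz":0,"ax":0,"ay":0,"az":0},{"dx":0,"dy":0,"dz":0,"ax":0,"ay":0,"az":0},{"dx":0,"dy":0,"dz":0,"ax":0,"ay":0,"az":0},{"dx":0,"dy":0,"dz":0,"ax":0,"ay":0,"az":0}]' 1 >/dev/null
python3 st.py 454.4 -271 48 .26
```

```text
t 22.35 pos [ 604.8 -276.3    2. ] psi -2.402 zax [ 0. -0. -1.] F [ 0.3  0.7 -0.4] w 1.0 grip 0.0 q [-0.55  0.63 -0.04  0.9   0.   -1.29]
rem [-0.1  0.  -1. ] az 0.0 tilt fix [0. 0. 0.]
t 23.35 pos [ 605.1 -276.5    2.3] psi -2.402 zax [ 0.001 -0.    -1.   ] F [ 1.1 -0.1  4.9] w 0.585 grip 63.4 q [-0.55  0.63 -0.04  0.9   0.   -1.29]
rem [-150.7    5.5   45.7] az -0.48 tilt fix [0.    0.001 0.   ]
```

```bash
python3 -m handwheel '[{"dx":0,"dy":0,"dz":0.02,"ax":0,"ay":0,"az":0},{"dx":0,"dy":0,"dz":0.04,"ax":0,"ay":0,"az":0},{"dx":0,"dy":0,"dz":0.03,"ax":0,"ay":0,"az":0},{"dx":0,"dy":0,"dz":0.01,"ax":0,"ay":0,"az":0},{"dx":-0.025,"dy":0.001,"dz":0,"ax":0,"ay":0,"az":-0.08},{"dx":-0.025,"dy":0.001,"dz":0,"ax":0,"ay":0,"az":-0.08},{"dx":-0.025,"dy":0.001,"dz":0,"ax":0,"ay":0,"az":-0.08},{"dx":-0.025,"dy":0.001,"dz":0,"ax":0,"ay":0,"az":-0.08},{"dx":-0.025,"dy":0.001,"dz":0,"ax":0,"ay":0,"az":-0.08},{"dx":-0.0254,"dy":0.0003,"dz":0,"ax":0,"ay":0,"az":-0.08}]' >/dev/null
python3 -m handwheel '[{"dx":0,"dy":0,"dz":-0.015,"ax":0,"ay":0,"az":0},{"dx":0,"dy":0,"dz":-0.018,"ax":0,"ay":0,"az":0},{"dx":0,"dy":0,"dz":-0.01,"ax":0,"ay":0,"az":0},{"dx":0,"dy":0,"dz":-0.004,"ax":0,"ay":0,"az":0},{"dx":0,"dy":0,"dz":0,"ax":0,"ay":0,"az":0},{"dx":0,"dy":0,"dz":0,"ax":0,"ay":0,"az":0},{"dx":0,"dy":0,"dz":0,"ax":0,"ay":0,"az":0},{"dx":0,"dy":0,"dz":0,"ax":0,"ay":0,"az":0},{"dx":0,"dy":0,"dz":0,"ax":0,"ay":0,"az":0},{"dx":0,"dy":0,"dz":0,"ax":0,"ay":0,"az":0}]' >/dev/null
python3 st.py 454.4 -271 50.3 .26
```

```text
t 25.35 pos [ 454.5 -271.1   55.1] psi -2.882 zax [ 0. -0. -1.] F [-0.2 -0.3 -0.7] w 0.589 grip 62.8 q [-0.69  0.35 -0.36  0.86  0.   -0.95]
rem [-0.1  0.1 -4.8] az 0.0 tilt fix [0. 0. 0.]
```

```bash
python3 -m handwheel '[{"dx":0,"dy":0,"dz":-0.003,"ax":0,"ay":0,"az":0},{"dx":0,"dy":0,"dz":-0.0015,"ax":0,"ay":0,"az":0},{"dx":0,"dy":0,"dz":-0.0005,"ax":0,"ay":0,"az":0},{"dx":0,"dy":0,"dz":0,"ax":0,"ay":0,"az":0},{"dx":0,"dy":0,"dz":0,"ax":0,"ay":0,"az":0},{"dx":0,"dy":0,"dz":0,"ax":0,"ay":0,"az":0},{"dx":0,"dy":0,"dz":0,"ax":0,"ay":0,"az":0},{"dx":0,"dy":0,"dz":0,"ax":0,"ay":0,"az":0},{"dx":0,"dy":0,"dz":0,"ax":0,"ay":0,"az":0},{"dx":0,"dy":0,"dz":0,"ax":0,"ay":0,"az":0}]' >/dev/null
python3 st.py 454.4 -271 50.3 .26
python3 -m handwheel '[{"dx":0,"dy":0,"dz":0,"ax":0,"ay":0,"az":0},{"dx":0,"dy":0,"dz":0,"ax":0,"ay":0,"az":0},{"dx":0,"dy":0,"dz":0,"ax":0,"ay":0,"az":0},{"dx":0,"dy":0,"dz":0,"ax":0,"ay":0,"az":0},{"dx":0,"dy":0,"dz":0,"ax":0,"ay":0,"az":0},{"dx":0,"dy":0,"dz":0,"ax":0,"ay":0,"az":0},{"dx":0,"dy":0,"dz":0.01,"ax":0,"ay":0,"az":0},{"dx":0,"dy":0,"dz":0.025,"ax":0,"ay":0,"az":0},{"dx":0,"dy":0,"dz":0.025,"ax":0,"ay":0,"az":0},{"dx":0,"dy":0,"dz":0.01,"ax":0,"ay":0,"az":0}]' 0 >/dev/null
python3 st.py 448 270.8 -1 .853
```

```text
t 26.35 pos [ 454.3 -270.9   50.2] psi -2.882 zax [ 0. -0. -1.] F [-2.4  1.   6.1] w 0.588 grip 63.4 q [-0.69  0.35 -0.37  0.85  0.   -0.95]
rem [ 0.1 -0.1  0.1] az 0.0 tilt fix [0. 0. 0.]
t 27.35 pos [ 455.6 -272.   122.8] psi -2.882 zax [ 0.003 -0.003 -1.   ] F [ 0.1 -0.5  0.5] w 1.001 grip 0.0 q [-0.69  0.28 -0.27  1.01  0.   -0.95]
rem [  -7.6  542.8 -123.8] az 0.593 tilt fix [0.003 0.003 0.   ]
```

```bash
python3 -m handwheel '[{"dx":-0.0004,"dy":0.0361,"dz":0,"ax":0,"ay":0,"az":0.0395},{"dx":-0.0004,"dy":0.0361,"dz":0,"ax":0,"ay":0,"az":0.0395},{"dx":-0.0004,"dy":0.0361,"dz":0,"ax":0,"ay":0,"az":0.0395},{"dx":-0.0004,"dy":0.0361,"dz":0,"ax":0,"ay":0,"az":0.0395},{"dx":-0.0004,"dy":0.0361,"dz":0,"ax":0,"ay":0,"az":0.0395},{"dx":-0.0004,"dy":0.0361,"dz":0,"ax":0,"ay":0,"az":0.0395},{"dx":-0.0004,"dy":0.0361,"dz":0,"ax":0,"ay":0,"az":0.0395},{"dx":-0.0004,"dy":0.0361,"dz":0,"ax":0,"ay":0,"az":0.0395},{"dx":-0.0004,"dy":0.0361,"dz":0,"ax":0,"ay":0,"az":0.0395},{"dx":-0.0004,"dy":0.0361,"dz":0,"ax":0,"ay":0,"az":0.0395}]' >/dev/null
python3 -m handwheel '[{"dx":-0.0004,"dy":0.0361,"dz":0,"ax":0,"ay":0,"az":0.0395},{"dx":-0.0004,"dy":0.0361,"dz":0,"ax":0,"ay":0,"az":0.0395},{"dx":-0.0004,"dy":0.0361,"dz":0,"ax":0,"ay":0,"az":0.0395},{"dx":-0.0004,"dy":0.0361,"dz":0,"ax":0,"ay":0,"az":0.0395},{"dx":-0.0004,"dy":0.0361,"dz":0,"ax":0,"ay":0,"az":0.0395},{"dx":0,"dy":0,"dz":-0.02,"ax":0,"ay":0,"az":0},{"dx":0,"dy":0,"dz":-0.025,"ax":0,"ay":0,"az":0},{"dx":0,"dy":0,"dz":-0.025,"ax":0,"ay":0,"az":0},{"dx":0,"dy":0,"dz":-0.015,"ax":0,"ay":0,"az":0},{"dx":0,"dy":0,"dz":-0.005,"ax":0,"ay":0,"az":0}]' >/dev/null
python3 st.py 448 270.8 -1 .853
python3 - <<'E'
from loc import *
im=bot.capture("top"); cv2.imwrite("pics/t6.png",im)
for p in ((33,0),(-33,0),(0,-23)):
    s=proj("top",[454.4+p[0]*np.cos(.26)-p[1]*np.sin(.26),-271+p[0]*np.sin(.26)+p[1]*np.cos(.26),62])[0]
    print(s,im[int(s[1]),int(s[0])],fit("top",im,"green_book",s,48))
cv2.imwrite("pics/t6c.png",cv2.resize(im[150:350,110:510],None,fx=2,fy=2,interpolation=cv2.INTER_CUBIC))
E
```

```text
t 29.35 pos [446.8 270.   27.9] psi -2.289 zax [-0.003 -0.001 -1.   ] F [-1.1 -0.6  0.5] w 1.001 grip 0.0 q [ 0.39  0.37 -0.41  0.8   0.   -0.46]
rem [  1.2   0.8 -28.9] az 0.001 tilt fix [ 0.001 -0.003  0.   ]
[465.67073817 270.15001213] [ 64 143  77] (np.float64(455.2193396016428), np.float64(-271.8817454790309), np.float64(0.28272881747842993), [54, 72], np.float64(0.9380199075403853))
[475.32646777 308.06611583] [ 64 143  77] (np.float64(455.2193396016428), np.float64(-271.8817454790309), np.float64(0.28272881747842993), [54, 72], np.float64(0.9380199075403853))
[483.44343865 285.93320205] [ 64 143  77] (np.float64(455.2193396016428), np.float64(-271.8817454790309), np.float64(0.28272881747842993), [54, 72], np.float64(0.9380199075403853))
```

View pics/t6c.png

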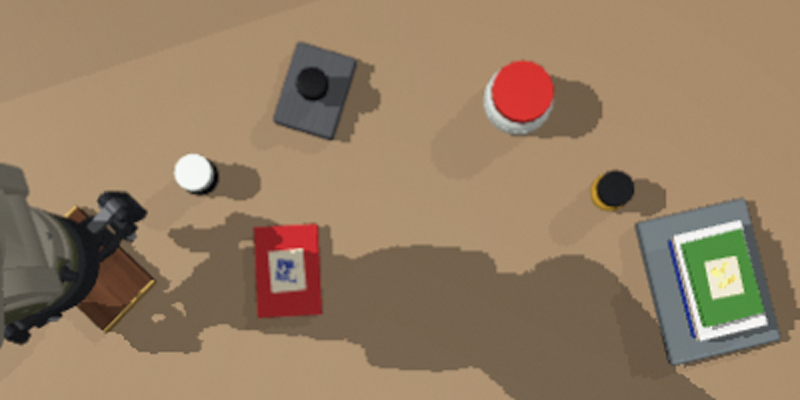

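```bash
python3 -m handwheel '[{"dx":0,"dy":0,"dz":-0.01,"ax":0,"ay":0,"az":0},{"dx":0,"dy":0,"dz":-0.01,"ax":0,"ay":0,"az":0},{"dx":0,"dy":0,"dz":-0.006,"ax":0,"ay":0,"az":0},{"dx":0,"dy":0,"dz":-0.003,"ax":0,"ay":0,"az":0},{"dx":0,"dy":0,"dz":-0.001,"ax":0,"ay":0,"az":0},{"dx":0,"dy":0,"dz":0,"ax":0,"ay":0,"az":0},{"dx":0,"dy":0,"dz":0,"ax":0,"ay":0,"az":0},{"dx":0,"dy":0,"dz":0,"ax":0,"ay":0,"az":0},{"dx":0,"dy":0,"dz":0,"ax":0,"ay":0,"az":0},{"dx":0,"dy":0,"dz":0,"ax":0,"ay":0,"az":0}]' >/dev/null
python3 st.py 448 270.8 -1 .853
python3 -m handwheel '[{"dx":0,"dy":0,"dz":0,"ax":0,"ay":0,"az":0},{"dx":0,"dy":0,"dz":0,"ax":0,"ay":0,"az":0},{"dx":0,"dy":0,"dz":0,"ax":0,"ay":0,"az":0},{"dx":0,"dy":0,"dz":0,"ax":0,"ay":0,"az":0},{"dx":0,"dy":0,"dz":0,"ax":0,"ay":0,"az":0},{"dx":0,"dy":0,"dz":0,"ax":0,"ay":0,"az":0},{"dx":0,"dy":0,"dz":0,"ax":0,"ay":0,"az":0},{"dx":0,"dy":0,"dz":0,"ax":0,"ay":0,"az":0},{"dx":0,"dy":0,"dz":0,"ax":0,"ay":0,"az":0},{"dx":0,"dy":0,"dz":0,"ax":0,"ay":0,"az":0}]' 1 >/dev/null
python3 st.py 454.4 -271 61.5 .26
```

```text
t 30.4 pos [448.5 270.6  -0. ] psi -2.289 zax [ 0.  0. -1.] F [ 0.1 -0.2  0.3] w 0.996 grip 0.0 q [ 0.39  0.4  -0.44  0.73  0.   -0.46]
rem [-0.5  0.2 -1. ] az 0.001 tilt fix [-0.  0.  0.]
t 31.4 pos [4.486e+02 2.706e+02 3.000e-01] psi -2.289 zax [ 0.001  0.    -1.   ] F [-0.6  0.1  6.2] w 0.702 grip 65.4 q [ 0.39  0.4  -0.44  0.73  0.   -0.46]
rem [   5.8 -541.6   61.2] az -0.592 tilt fix [-0.     0.001  0.   ]
```

```bash
python3 -m handwheel '[{"dx":0,"dy":0,"dz":0.02,"ax":0,"ay":0,"az":0},{"dx":0,"dy":0,"dz":0.04,"ax":0,"ay":0,"az":0},{"dx":0,"dy":0,"dz":0.04,"ax":0,"ay":0,"az":0},{"dx":0,"dy":0,"dz":0.015,"ax":0,"ay":0,"az":0},{"dx":0.0004,"dy":-0.0361,"dz":0,"ax":0,"ay":0,"az":-0.0395},{"dx":0.0004,"dy":-0.0361,"dz":0,"ax":0,"ay":0,"az":-0.0395},{"dx":0.0004,"dy":-0.0361,"dz":0,"ax":0,"ay":0,"az":-0.0395},{"dx":0.0004,"dy":-0.0361,"dz":0,"ax":0,"ay":0,"az":-0.0395},{"dx":0.0004,"dy":-0.0361,"dz":0,"ax":0,"ay":0,"az":-0.0395},{"dx":0.0004,"dy":-0.0361,"dz":0,"ax":0,"ay":0,"az":-0.0395}]' >/dev/null
python3 -m handwheel '[{"dx":0.0004,"dy":-0.0361,"dz":0,"ax":0,"ay":0,"az":-0.0395},{"dx":0.0004,"dy":-0.0361,"dz":0,"ax":0,"ay":0,"az":-0.0395},{"dx":0.0004,"dy":-0.0361,"dz":0,"ax":0,"ay":0,"az":-0.0395},{"dx":0.0004,"dy":-0.0361,"dz":0,"ax":0,"ay":0,"az":-0.0395},{"dx":0.0004,"dy":-0.0361,"dz":0,"ax":0,"ay":0,"az":-0.0395},{"dx":0.0004,"dy":-0.0361,"dz":0,"ax":0,"ay":0,"az":-0.0395},{"dx":0.0004,"dy":-0.0361,"dz":0,"ax":0,"ay":0,"az":-0.0395},{"dx":0.0004,"dy":-0.0361,"dz":0,"ax":0,"ay":0,"az":-0.0395},{"dx":0.0004,"dy":-0.0361,"dz":0,"ax":0,"ay":0,"az":-0.0395},{"dx":0,"dy":0,"dz":0,"ax":0,"ay":0,"az":0}]' >/dev/null
python3 -m handwheel '[{"dx":0,"dy":0,"dz":-0.015,"ax":0,"ay":0,"az":0},{"dx":0,"dy":0,"dz":-0.018,"ax":0,"ay":0,"az":0},{"dx":0,"dy":0,"dz":-0.01,"ax":0,"ay":0,"az":0},{"dx":0,"dy":0,"dz":-0.004,"ax":0,"ay":0,"az":0},{"dx":0,"dy":0,"dz":0,"ax":0,"ay":0,"az":0},{"dx":0,"dy":0,"dz":0,"ax":0,"ay":0,"az":0},{"dx":0,"dy":0,"dz":0,"ax":0,"ay":0,"az":0},{"dx":0,"dy":0,"dz":0,"ax":0,"ay":0,"az":0},{"dx":0,"dy":0,"dz":0,"ax":0,"ay":0,"az":0},{"dx":0,"dy":0,"dz":0,"ax":0,"ay":0,"az":0}]' >/dev/null
python3 st.py 454.8 -271 62.2 .26
```

```text
t 34.4 pos [ 454.4 -271.1   68.1] psi -2.882 zax [ 0. -0. -1.] F [ 0.2 -0.2 -0.3] w 0.708 grip 65.4 q [-0.69  0.33 -0.35  0.89  0.   -0.95]
rem [ 0.4  0.1 -5.9] az 0.0 tilt fix [0. 0. 0.]
```

```bash
python3 -m handwheel '[{"dx":0,"dy":0,"dz":-0.003,"ax":0,"ay":0,"az":0},{"dx":0,"dy":0,"dz":-0.002,"ax":0,"ay":0,"az":0},{"dx":0,"dy":0,"dz":-0.001,"ax":0,"ay":0,"az":0},{"dx":0,"dy":0,"dz":0,"ax":0,"ay":0,"az":0},{"dx":0,"dy":0,"dz":0,"ax":0,"ay":0,"az":0},{"dx":0,"dy":0,"dz":0,"ax":0,"ay":0,"az":0},{"dx":0,"dy":0,"dz":0,"ax":0,"ay":0,"az":0},{"dx":0,"dy":0,"dz":0,"ax":0,"ay":0,"az":0},{"dx":0,"dy":0,"dz":0,"ax":0,"ay":0,"az":0},{"dx":0,"dy":0,"dz":0,"ax":0,"ay":0,"az":0}]' >/dev/null
python3 st.py 454.8 -271 62.2 .26
python3 -m handwheel '[{"dx":0,"dy":0,"dz":0,"ax":0,"ay":0,"az":0},{"dx":0,"dy":0,"dz":0,"ax":0,"ay":0,"az":0},{"dx":0,"dy":0,"dz":0,"ax":0,"ay":0,"az":0},{"dx":0,"dy":0,"dz":0,"ax":0,"ay":0,"az":0},{"dx":0,"dy":0,"dz":0,"ax":0,"ay":0,"az":0},{"dx":0,"dy":0,"dz":0,"ax":0,"ay":0,"az":0},{"dx":0,"dy":0,"dz":0.01,"ax":0,"ay":0,"az":0},{"dx":0,"dy":0,"dz":0.025,"ax":0,"ay":0,"az":0},{"dx":0,"dy":0,"dz":0.03,"ax":0,"ay":0,"az":0},{"dx":0,"dy":0,"dz":0.01,"ax":0,"ay":0,"az":0}]' 0 >/dev/null
python3 st.py 612.1 81.7 25 -.272
```

```text
t 35.4 pos [ 454.3 -271.    62.3] psi -2.882 zax [ 0. -0. -1.] F [-1.6  0.6  5. ] w 0.707 grip 66.0 q [-0.69  0.34 -0.35  0.88  0.   -0.95]
rem [ 0.5 -0.  -0.1] az 0.0 tilt fix [0. 0. 0.]
t 36.4 pos [ 455.8 -272.1  140.4] psi -2.882 zax [ 0.004 -0.003 -1.   ] F [ 1.2 -0.5 -0. ] w 0.998 grip 0.0 q [-0.69  0.27 -0.24  1.05  0.   -0.95]
rem [ 156.3  353.8 -115.4] az -0.532 tilt fix [0.003 0.004 0.   ]
```

```bash
python3 -m handwheel '[{"dx":0.0158,"dy":0.0353,"dz":0,"ax":0,"ay":0,"az":-0.0531},{"dx":0.0158,"dy":0.0353,"dz":0,"ax":0,"ay":0,"az":-0.0531},{"dx":0.0158,"dy":0.0353,"dz":0,"ax":0,"ay":0,"az":-0.0531},{"dx":0.0158,"dy":0.0353,"dz":0,"ax":0,"ay":0,"az":-0.0531},{"dx":0.0158,"dy":0.0353,"dz":0,"ax":0,"ay":0,"az":-0.0531},{"dx":0.0158,"dy":0.0353,"dz":0,"ax":0,"ay":0,"az":-0.0531},{"dx":0.0158,"dy":0.0353,"dz":0,"ax":0,"ay":0,"az":-0.0531},{"dx":0.0158,"dy":0.0353,"dz":0,"ax":0,"ay":0,"az":-0.0531},{"dx":0.0158,"dy":0.0353,"dz":0,"ax":0,"ay":0,"az":-0.0531},{"dx":0.0158,"dy":0.0353,"dz":0,"ax":0,"ay":0,"az":-0.0531}]' >/dev/null
python3 -m handwheel '[{"dx":0,"dy":0,"dz":-0.01,"ax":0,"ay":0,"az":0},{"dx":0,"dy":0,"dz":-0.02,"ax":0,"ay":0,"az":0},{"dx":0,"dy":0,"dz":-0.02,"ax":0,"ay":0,"az":0},{"dx":0,"dy":0,"dz":-0.01,"ax":0,"ay":0,"az":0},{"dx":0,"dy":0,"dz":0,"ax":0,"ay":0,"az":0},{"dx":0,"dy":0,"dz":0,"ax":0,"ay":0,"az":0},{"dx":0,"dy":0,"dz":0,"ax":0,"ay":0,"az":0},{"dx":0,"dy":0,"dz":0,"ax":0,"ay":0,"az":0},{"dx":0,"dy":0,"dz":0,"ax":0,"ay":0,"az":0},{"dx":0,"dy":0,"dz":0,"ax":0,"ay":0,"az":0}]' >/dev/null
python3 st.py 612.1 81.7 25 -.272
python3 - <<'E'
from loc import *
im=bot.capture("side")
cv2.imwrite("pics/s7.png",cv2.resize(im[140:340,190:470],None,fx=2.5,fy=2.5))
im=bot.capture("top")
s=proj("top",[454.4+33*np.cos(.26),-271+33*np.sin(.26),78])[0]
print(s,fit("top",im,"brown_board",s,62))
E
```

```text
t 38.4 pos [612.6  82.   77.3] psi 2.87 zax [ 0.001  0.    -1.   ] F [-0.3 -0.4  0.3] w 1.002 grip 0.0 q [ 0.    0.48 -0.1   1.    0.    0.27]
rem [ -0.5  -0.3 -52.3] az -0.001 tilt fix [-0.     0.001  0.   ]
[468.09390204 269.59700066] (np.float64(458.0773133824548), np.float64(-271.4808619100651), np.float64(0.2888077039505803), [65, 93], np.float64(0.9187302800035358))
```

View pics/s7.png

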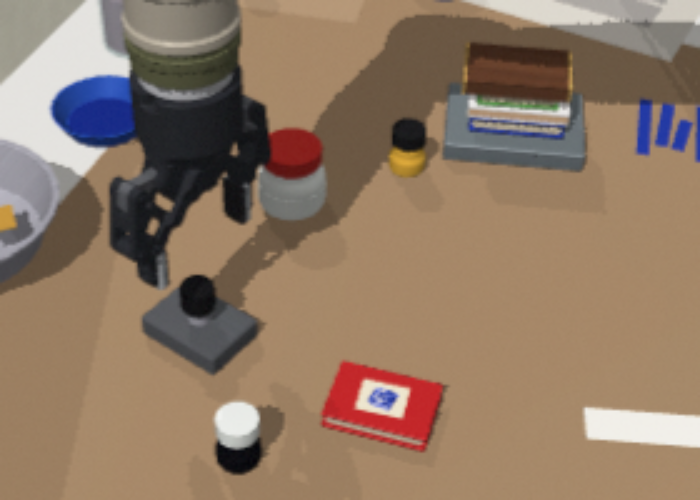

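```bash
python3 -m handwheel '[{"dx":0,"dy":0,"dz":-0.01,"ax":0,"ay":0,"az":0},{"dx":0,"dy":0,"dz":-0.015,"ax":0,"ay":0,"az":0},{"dx":0,"dy":0,"dz":-0.015,"ax":0,"ay":0,"az":0},{"dx":0,"dy":0,"dz":-0.008,"ax":0,"ay":0,"az":0},{"dx":0,"dy":0,"dz":-0.003,"ax":0,"ay":0,"az":0},{"dx":0,"dy":0,"dz":0,"ax":0,"ay":0,"az":0},{"dx":0,"dy":0,"dz":0,"ax":0,"ay":0,"az":0},{"dx":0,"dy":0,"dz":0,"ax":0,"ay":0,"az":0},{"dx":0,"dy":0,"dz":0,"ax":0,"ay":0,"az":0},{"dx":0,"dy":0,"dz":0,"ax":0,"ay":0,"az":0}]' >/dev/null
python3 st.py 612.1 81.7 25 -.272
python3 -m handwheel '[{"dx":0,"dy":0,"dz":0,"ax":0,"ay":0,"az":0},{"dx":0,"dy":0,"dz":0,"ax":0,"ay":0,"az":0},{"dx":0,"dy":0,"dz":0,"ax":0,"ay":0,"az":0},{"dx":0,"dy":0,"dz":0,"ax":0,"ay":0,"az":0},{"dx":0,"dy":0,"dz":0,"ax":0,"ay":0,"az":0},{"dx":0,"dy":0,"dz":0,"ax":0,"ay":0,"az":0},{"dx":0,"dy":0,"dz":0,"ax":0,"ay":0,"az":0},{"dx":0,"dy":0,"dz":0,"ax":0,"ay":0,"az":0},{"dx":0,"dy":0,"dz":0,"ax":0,"ay":0,"az":0},{"dx":0,"dy":0,"dz":0,"ax":0,"ay":0,"az":0}]' 1 >/dev/null
python3 st.py 455 -271 103.5 .26
```

```text
t 39.5 pos [612.6  82.   26.3] psi 2.87 zax [ 0.001  0.    -1.   ] F [ 0.3 -0.1 -0.2] w 1.002 grip 0.0 q [ 0.    0.52 -0.16  0.89  0.    0.27]
rem [-0.5 -0.3 -1.3] az -0.001 tilt fix [-0.     0.001  0.   ]
t 40.5 pos [612.8  82.5  26.3] psi 2.871 zax [ 0.001  0.001 -1.   ] F [0.6 4.9 4.7] w 0.312 grip 59.2 q [ 0.    0.52 -0.16  0.89  0.    0.27]
rem [-157.8 -353.5   77.2] az 0.531 tilt fix [-0.001  0.001  0.   ]
```

```bash
python3 -m handwheel '[{"dx":0,"dy":0,"dz":0.01,"ax":0,"ay":0,"az":0},{"dx":0,"dy":0,"dz":0.025,"ax":0,"ay":0,"az":0},{"dx":0,"dy":0,"dz":0.03,"ax":0,"ay":0,"az":0},{"dx":0,"dy":0,"dz":0.03,"ax":0,"ay":0,"az":0},{"dx":0,"dy":0,"dz":0.02,"ax":0,"ay":0,"az":0},{"dx":0,"dy":0,"dz":0.005,"ax":0,"ay":0,"az":0},{"dx":-0.006,"dy":-0.013,"dz":0,"ax":0,"ay":0,"az":0.02},{"dx":-0.0113,"dy":-0.0253,"dz":0,"ax":0,"ay":0,"az":0.038},{"dx":-0.0113,"dy":-0.0253,"dz":0,"ax":0,"ay":0,"az":0.038},{"dx":-0.0113,"dy":-0.0253,"dz":0,"ax":0,"ay":0,"az":0.038}]' >/dev/null
python3 -m handwheel '[{"dx":-0.0113,"dy":-0.0253,"dz":0,"ax":0,"ay":0,"az":0.038},{"dx":-0.0113,"dy":-0.0253,"dz":0,"ax":0,"ay":0,"az":0.038},{"dx":-0.0113,"dy":-0.0253,"dz":0,"ax":0,"ay":0,"az":0.038},{"dx":-0.0113,"dy":-0.0253,"dz":0,"ax":0,"ay":0,"az":0.038},{"dx":-0.0113,"dy":-0.0253,"dz":0,"ax":0,"ay":0,"az":0.038},{"dx":-0.0113,"dy":-0.0253,"dz":0,"ax":0,"ay":0,"az":0.038},{"dx":-0.0113,"dy":-0.0253,"dz":0,"ax":0,"ay":0,"az":0.038},{"dx":-0.0113,"dy":-0.0253,"dz":0,"ax":0,"ay":0,"az":0.038},{"dx":-0.0113,"dy":-0.0253,"dz":0,"ax":0,"ay":0,"az":0.038},{"dx":-0.006,"dy":-0.013,"dz":0,"ax":0,"ay":0,"az":0.02}]' >/dev/null
python3 -m handwheel '[{"dx":-0.006,"dy":-0.013,"dz":0,"ax":0,"ay":0,"az":0.02},{"dx":-0.0041,"dy":-0.0105,"dz":0,"ax":0,"ay":0,"az":0.015},{"dx":0,"dy":0,"dz":0,"ax":0,"ay":0,"az":0},{"dx":0,"dy":0,"dz":-0.01,"ax":0,"ay":0,"az":0},{"dx":0,"dy":0,"dz":-0.01,"ax":0,"ay":0,"az":0},{"dx":0,"dy":0,"dz":0,"ax":0,"ay":0,"az":0},{"dx":0,"dy":0,"dz":0,"ax":0,"ay":0,"az":0},{"dx":0,"dy":0,"dz":0,"ax":0,"ay":0,"az":0},{"dx":0,"dy":0,"dz":0,"ax":0,"ay":0,"az":0},{"dx":0,"dy":0,"dz":0,"ax":0,"ay":0,"az":0}]' >/dev/null
python3 st.py 455 -271 104.5 .26
python3 - <<'E'
from loc import *
im=bot.capture("side")
cv2.imwrite("pics/s8.png",cv2.resize(im[70:270,270:500],None,fx=3,fy=3))
E
```

```text
t 43.5 pos [ 454.9 -271.2  126.3] psi -2.882 zax [ 0.001 -0.001 -1.   ] F [ 0.2  0.4 -5.2] w 0.311 grip 60.1 q [-0.69  0.28 -0.26  1.03  0.   -0.95]
rem [  0.1   0.2 -21.8] az -0.0 tilt fix [0.001 0.001 0.   ]
```

View pics/s8.png

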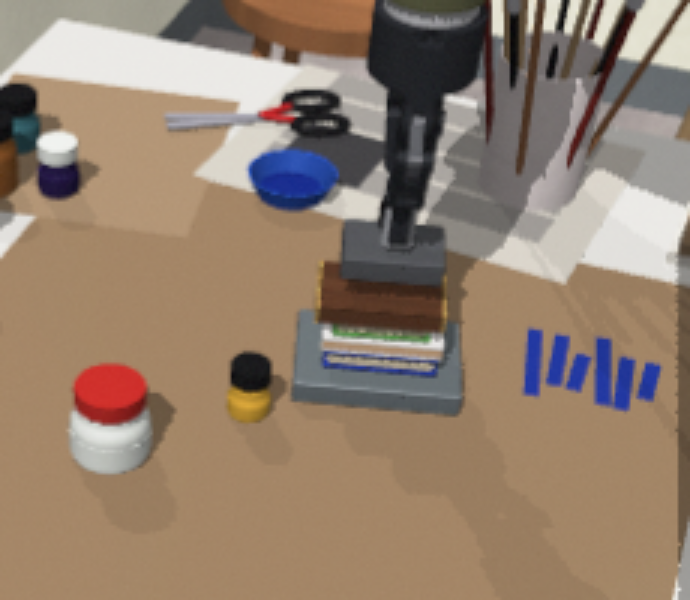

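```bash
python3 -m handwheel '[{"dx":0,"dy":0,"dz":-0.008,"ax":0,"ay":0,"az":0},{"dx":0,"dy":0,"dz":-0.006,"ax":0,"ay":0,"az":0},{"dx":0,"dy":0,"dz":-0.003,"ax":0,"ay":0,"az":0},{"dx":0,"dy":0,"dz":-0.001,"ax":0,"ay":0,"az":0},{"dx":0,"dy":0,"dz":-0.001,"ax":0,"ay":0,"az":0},{"dx":0,"dy":0,"dz":-0.001,"ax":0,"ay":0,"az":0},{"dx":0,"dy":0,"dz":-0.001,"ax":0,"ay":0,"az":0},{"dx":0,"dy":0,"dz":0,"ax":0,"ay":0,"az":0},{"dx":0,"dy":0,"dz":0,"ax":0,"ay":0,"az":0},{"dx":0,"dy":0,"dz":0,"ax":0,"ay":0,"az":0}]' >/dev/null
python3 st.py 455 -271 104.5 .26
```

```text
t 44.55 pos [ 454.7 -271.1  104.9] psi -2.882 zax [ 0. -0. -1.] F [-0.2  0.2 -5.2] w 0.311 grip 60.1 q [-0.69  0.3  -0.29  0.98  0.   -0.95]
rem [ 0.3  0.1 -0.4] az 0.0 tilt fix [0. 0. 0.]
```

```bash
python3 -m handwheel '[{"dx":0,"dy":0,"dz":-0.0005,"ax":0,"ay":0,"az":0},{"dx":0,"dy":0,"dz":0,"ax":0,"ay":0,"az":0},{"dx":0,"dy":0,"dz":-0.0003,"ax":0,"ay":0,"az":0},{"dx":0,"dy":0,"dz":0,"ax":0,"ay":0,"az":0},{"dx":0,"dy":0,"dz":0,"ax":0,"ay":0,"az":0},{"dx":0,"dy":0,"dz":0,"ax":0,"ay":0,"az":0},{"dx":0,"dy":0,"dz":0,"ax":0,"ay":0,"az":0},{"dx":0,"dy":0,"dz":0,"ax":0,"ay":0,"az":0},{"dx":0,"dy":0,"dz":0,"ax":0,"ay":0,"az":0},{"dx":0,"dy":0,"dz":0,"ax":0,"ay":0,"az":0}]' >/dev/null
python3 st.py 455 -271 104.5 .26
python3 -m handwheel '[{"dx":0,"dy":0,"dz":0,"ax":0,"ay":0,"az":0},{"dx":0,"dy":0,"dz":0,"ax":0,"ay":0,"az":0},{"dx":0,"dy":0,"dz":0,"ax":0,"ay":0,"az":0},{"dx":0,"dy":0,"dz":0,"ax":0,"ay":0,"az":0},{"dx":0,"dy":0,"dz":0,"ax":0,"ay":0,"az":0},{"dx":0,"dy":0,"dz":0,"ax":0,"ay":0,"az":0},{"dx":0,"dy":0,"dz":0,"ax":0,"ay":0,"az":0},{"dx":0,"dy":0,"dz":0,"ax":0,"ay":0,"az":0},{"dx":0,"dy":0,"dz":0,"ax":0,"ay":0,"az":0},{"dx":0,"dy":0,"dz":0,"ax":0,"ay":0,"az":0}]' 0 >/dev/null
python3 st.py
python3 -m handwheel '[{"dx":0,"dy":0,"dz":0.01,"ax":0,"ay":0,"az":0},{"dx":0,"dy":0,"dz":0.02,"ax":0,"ay":0,"az":0},{"dx":0,"dy":0,"dz":0.03,"ax":0,"ay":0,"az":0},{"dx":0,"dy":0,"dz":0.03,"ax":0,"ay":0,"az":0},{"dx":0,"dy":0.03,"dz":0.02,"ax":0,"ay":0,"az":0},{"dx":0,"dy":0.04,"dz":0,"ax":0,"ay":0,"az":0},{"dx":0,"dy":0.04,"dz":0,"ax":0,"ay":0,"az":0},{"dx":0,"dy":0.04,"dz":0,"ax":0,"ay":0,"az":0},{"dx":0,"dy":0.04,"dz":0,"ax":0,"ay":0,"az":0},{"dx":0,"dy":0.04,"dz":0,"ax":0,"ay":0,"az":0}]' >/dev/null
python3 -m handwheel '[{"dx":0,"dy":0.04,"dz":0,"ax":0,"ay":0,"az":0},{"dx":0,"dy":0.04,"dz":0,"ax":0,"ay":0,"az":0},{"dx":0,"dy":0.04,"dz":0,"ax":0,"ay":0,"az":0},{"dx":0,"dy":0.04,"dz":0,"ax":0,"ay":0,"az":0},{"dx":0,"dy":0.03,"dz":0,"ax":0,"ay":0,"az":0},{"dx":0,"dy":0,"dz":0,"ax":0,"ay":0,"az":0},{"dx":0,"dy":0,"dz":0,"ax":0,"ay":0,"az":0},{"dx":0,"dy":0,"dz":0,"ax":0,"ay":0,"az":0},{"dx":0,"dy":0,"dz":0,"ax":0,"ay":0,"az":0},{"dx":0,"dy":0,"dz":0,"ax":0,"ay":0,"az":0}]' >/dev/null
python3 st.py
python3 - <<'E'
from loc import *
t=bot.capture("top"); s=bot.capture("side")
sd=proj("top",[454.8+28*np.cos(.26)+15*np.sin(.26),-271+28*np.sin(.26)-15*np.cos(.26),98])[0]
print(fit("top",t,"weight",sd,78)); print(proj("side",[454.6,-271,0]))
cv2.imwrite("pics/end.png",np.hstack([cv2.resize(t[220:350,400:520],(400,433),interpolation=cv2.INTER_CUBIC),cv2.resize(s[110:240,330:450],(400,433),interpolation=cv2.INTER_CUBIC)]))
E
```

```text
t 45.55 pos [ 454.8 -271.2  104.3] psi -2.882 zax [ 0. -0. -1.] F [-0.6  0.4 -0. ] w 0.31 grip 60.8 q [-0.69  0.3  -0.3   0.98  0.   -0.95]
rem [0.2 0.2 0.2] az 0.0 tilt fix [0. 0. 0.]
t 46.55 pos [ 454.6 -271.1  104. ] psi -2.882 zax [-0.  0. -1.] F [-0.2  0.2 -0.4] w 0.997 grip 0.0 q [-0.69  0.3  -0.3   0.97  0.   -0.95]
t 48.55 pos [454.8 148.  214.1] psi -2.884 zax [ 0.  0. -1.] F [ 0.4 -0.1  0.3] w 1.003 grip 0.0 q [ 0.15  0.13 -0.23  1.21  0.   -0.11]
(np.float64(483.8704528808594), np.float64(-269.5815124511719), np.float64(1.4293186902035817), [31, 63], np.float64(0.30782510365996446))
[[394.30279029 192.37549328]]
```

View pics/end.png

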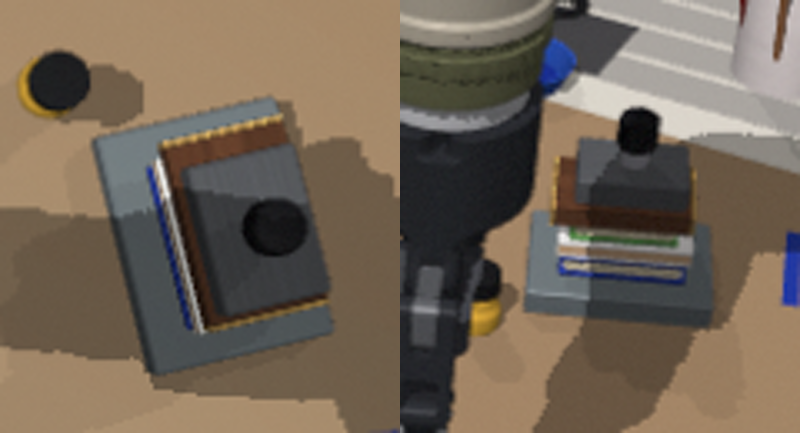

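```bash
python3 - <<'E'
from loc import *
for n,z,c in(("w",98,[(183,168),(298,145),(330,293),(222,315)]),("b",78,[(160,150),(281,115),(329,302),(207,332)]),("slab",20,[(93,140),(274,97),(332,330),(152,374)])):
    P=np.array([back("top",np.array(q)/3.333+[400,220],z)[:2] for q in c]); print(n,P.mean(0).round(1),np.linalg.norm(P-np.roll(P,1,0),axis=1).round(),[round(float(np.arctan2(*(d)[::-1])),2) for d in (P[0]-P[3],P[1]-P[2])])
print("knob",back("top",np.array([275,228])/3.333+[400,220],134))
E
```

```text
w [ 453.6 -273.1] [74. 59. 74. 55.] [0.27, 0.22]
b [ 456.9 -271.5] [94. 64. 96. 64.] [0.27, 0.26]
slab [ 453.1 -270.4] [127. 100. 127.  99.] [0.26, 0.25]
knob [ 453.480271   -271.16573526  134.        ]
```

All five pieces measure within about 4 mm of the slab's centre and square with it, so I'm handing the job in.

```bash
python3 -c "
from bench import bot
print(bot.sign_off())"
```

```text
the job is handed in; nothing more can be done
None
```

I built the stack on the slab in the required order, let go of every piece, and handed the job in at about 49 s. The last pictures put the brown board and weight within about 4 mm of the slab's centre and square to within about 0.04 rad. The lower pieces look centred too. The sign-off gave no verdict.

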